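Drift a stuck roller pin out of a lock body

ROBOT

A 6-joint arm with a two-finger parallel gripper is mounted at the origin on the work surface. World frame = base frame: x ahead of the robot, y to its left, z up, the work surface at z = 0. Lengths are in m, angles in rad, forces in N, time in s.
With the tool pointing down it reaches from about 0.325 to 0.9 m from the base axis. Payload 3.5 kg.
Tool frame: the origin (TCP) lies at the very end of the fingers, on their centre line; the grasp point (between the pads) lies 19 mm behind it; z points along the fingers, x is the direction in which the jaws open and shut, and the axes are right-handed (so a half turn about z gives the same grasp; the last joint's range is limited). The gripper opens to 85 mm and grips with 20 to 120 N. Pads are 22 mm wide; open, the fingers measure 114 mm over their backs; the gripper's body (76 mm by 85 mm) begins 54 mm behind the grasp point. The pads swing forward as they close: fully open they stand 13 mm farther back than shut.
Start: joints at [-1.431, 0.276, -0.026, 1.268, 0, 1.467], TCP at [0.15, -0.607, 0.231] pointing down, gripper open.
Joint ranges: [-3.12, 3.12], [-0.85, 1.88], [-1.08, 1.24], [-1.95, 2.15], [-1.57, 1.53], [-3.14, 3.14]. Speed limits (rad/s): [2.57, 2.57, 3.14, 3.14, 3.14, 3.14].

INTERFACE

Orientations are given as a 3x3 rotation matrix whose columns are the frame's x, y, z axes.
In Python, from cell import * gives the robot as it stands. The module is installed in compiled form; this text tells all that it offers.
- The arm moves only by the tool apply_moves, never from a script. Its argument "plan" is a list of rows, each a list of 3 entries, a list of its own where there are three numbers: the shift along the tool's x, y, z in m, then the turn about the tool's z in rad, then the finger opening in m, from 0 to 0.0854. A call has 1 to 20 rows; each row is the pose to reach, as a shift and turn from the pose measured when the call began, along the tool's axes at that moment; what a row does not reach only later rows make up. A row lasts 1/12 s, in which the tool goes at most 41.7 mm and 7.16 degrees, less where a joint would pass 70% of its speed; a pose out of reach is approached as far as the arm can. A call with a gripper value outside its range is refused whole. The fingers move at their own pace and stop on an object; "squeeze" is the grip in N (left out, the last holds). Time passes only in rows, so rows that repeat a pose let the fingers close. It gives the time, the measured TCP pose, the force and the opening at its end, in the units of the state.
- observe(): the state, without advancing time (a new reading comes with each control period).
- read_camera(name): name is "side" or "top"; returns the picture (384x512x3 uint8, red, green, blue); there is no depth.
- camera_params(name): a dict with "intrinsics" (3x3 intrinsics, pixels), "extrinsics" (4x4, takes a point from camera to world coordinates). Camera axes: x right, y up, looking along -z (the intrinsics and any distortion apply to the point x, -y, -z); pixel columns grow to the right and rows downward; lengths in m; the calibration is good to about 2 mm. A picture is of the moment at which its call begins. camera_params takes no time and is no camera call.
- job_done(): hands the job in, once; it reports no verdict.
The state is a dict: "time_s": time; "joint_positions": joint angles; "joint_vel": joint speeds; "effort": joint torques, N m; "tcp_pos": TCP position; "tcp_rot": TCP orientation; "wrist_force": force on the tool from outside, world axes, zero at the start; "ft_torque": the same for the moment, N m; "width": finger opening in m.
Only numpy, scipy, OpenCV 4.12 (cv2) and the standard library are available. Lean on these libraries where they do the work, as an engineer would, in place of code of your own. Each camera call takes 0.05 s, during which the arm holds its last target. There are 200 camera calls.

TASK

A steel roller pin is stuck in the bore of the aluminium lock body clamped in the press-out fixture. Take the drift punch from its stand, feel for the hole of the guide plate on top of the fixture (the plate sits a few millimetres off centre) and push the pin down and out so that it drops into the tray underneath, never leaning on the punch with more than about 2 kg (20 N), be it on the guide plate or on the pin. Then draw the punch out, hang it back upright and fully home in its stand, let go, and leave the other parts on the bench where they lie.

Things in the scene. Friction and masses are not known exactly. Their poses are not given: they have to be found in the camera images.
- fixture: Press-out fixture, fixed to the bench: dark steel base 120 x 100 x 6 mm, two cheeks, and on them an aluminium lock body 80 x 84 mm with an upright through bore of 24.6 mm diameter along the fixture's z axis, from 55 to 100 mm height; a sprung steel guide plate on top. Origin: centre of the base's underside, on the bore axis; z up.
- guide_mid (a point): On the bore axis, 120 mm high: the height of the unloaded guide plate's top face. The plate (40 x 40 x 14 mm) has one through hole of 10 mm diameter in its middle, for the punch. Sideways the plate is stuck fast on an eccentric: its hole lies 3.2 to 4.8 mm from this point, in any direction, not measured. The bore below is wide enough there.
- bore_bottom (a point): Centre of the lower mouth of the lock body's bore, 55 mm above the bench
- pin: Stuck steel roller pin: cylinder, 23.2 mm diameter, 40 mm long, about 130 g, upright in the bore, lower end peeping out below. Origin: centre of its lower end; z along it. A sprung pad in the bore wall holds it by friction (roughly 4 to 12 N to push); it drops once its upper end is pushed down to about 66 mm above the bench. Its upper end starts 84 to 93 mm high.
- pin_center (a point): Middle of the roller pin
- punch: Drift punch, 120 g: square dark steel handle 18 x 18 mm, 60 mm long, flats facing its x and y axes; below it a round steel shank of 8 mm diameter, 76 mm long. Origin: centre of the handle's lower face, where the shank begins; z up: handle z = 0 to 60 mm, shank 0 to -76 mm. It hangs upright in the stand, the handle resting on the stand's top.
- punch_tip (a point): End of the punch's shank, 76 mm below the handle's lower end
- stand: Punch stand, fixed to the bench, painted grey: base 90 x 90 mm, two upright legs, top plate 70 x 70 mm and 10 mm thick with its upper face 90 mm high and an upright through hole of 14 mm diameter in its middle. Origin: centre of its underside
- stand_hole (a point): Centre of the stand's hole at the upper face of the top plate, 90 mm above the bench; the punch's origin lies here when the punch is home
- bridge: Bystander: red contact bridge, 50 x 14 x 20 mm, lying on the bench. Origin: centre of its underside
- end_cap: Bystander: yellow plastic end cap, 36 mm diameter, 22 mm high, on the bench. Origin: centre of its underside
- hook_latch: Bystander: chrome hook latch, about 72 x 30 x 12 mm, lying on the bench. Origin: underside of its shank
- plate_rim (a point): On the bore axis, 106 mm high: the unloaded guide plate's underside. The plate springs straight down by up to 6 mm: it starts to give at about 2.5 N, then 0.8 N more per mm, then meets a hard stop; unloaded it comes back up, also round a punch that has found the hole.
- tray_mid (a point): Middle of the floor of the catch tray, 6 mm above the bench, under the bore: the opening between the cheeks, 60 mm wide in fixture y, 104 mm long in fixture x, open above its 16 mm end walls
Mind the look-alikes: they are no part of the job. Leave any blue, green or pink look-alike of the stand alone.

How it is judged:
On the way, in this order (a step that is already met when the one before it is completed fails the run):
1. the punch's shank has entered the guide plate's hole (z of punch_tip in the frame of fixture between 0.03 and 0.103 m and horizontal distance between punch_tip and guide_mid below 0.011 m and angle between punch's own z axis and vertical below 0.15 rad), for 0.1 s.
2. the pin has dropped out of the bore into the tray (z of pin_center in the frame of fixture between 0.005 and 0.034 m and x of pin_center in the frame of fixture between -0.055 and 0.055 m and y of pin_center in the frame of fixture between -0.032 and 0.032 m), for 0.1 s.
At the end, for the whole second after the job is handed in: The pin rests in the tray under the lock body (its middle less than 34 mm above the bench and between the tray's walls, at rest), and the punch hangs released in its stand: origin within 6 mm sideways and 8 mm in all of the hole's centre, upright within 0.08 rad, at rest (all of step 2 and linear speed of pin below 0.03 m/s and horizontal distance between punch and stand_hole below 0.006 m and distance between punch and stand_hole below 0.008 m and angle between punch's own z axis and vertical below 0.08 rad and linear speed of punch below 0.02 m/s); the robot touches nothing.
It fails at once if the punch pressed on the fixture or its guide plate with more than 25 N (contact force between punch and fixture above 25 N).
It fails at once if the punch pressed on the pin with more than 25 N (contact force between punch and pin above 25 N).
It fails at once if the contact bridge was moved by more than 15 mm (distance of bridge from where it was at the start of the episode above 0.015 m).
It fails at once if the end cap was moved by more than 15 mm (distance of end_cap from where it was at the start of the episode above 0.015 m).
It fails at once if the hook latch was moved by more than 15 mm (distance of hook_latch from where it was at the start of the episode above 0.015 m).
It also fails if it takes over 67 s, if anything falls off the work surface, if the arm or the gripper's body presses on something with over 40 N, if the wrist force passes 120 N, or if a joint passes its speed limit or range.

## Working session

There is one attempt and no reset: what is moved stays moved. The work goes in short steps, Python scripts to look and compute and a tool call to move; the robot and the scene stay as the last step left them, time stands still between calls to the robot, and variables do not carry over. Pictures are saved under pics/ and viewed, about 8 in all and at most 12, crops included, and the job is handed in when it is done.

Besides the shell and the picture viewer there is one more tool, called after "Emit:" as name([rows], argument=value, ...), one row to a line, values as JSON. apply_moves: Moves the arm, as the interface text tells. Its arguments: {"type":"object","properties":{"plan":{"type":"array"},"squeeze":{"type":"number"}},"required":["plan"]}

```bash
mkdir -p pics; cat > h.py <<'E'
from cell import *
import numpy as np, cv2
def snap(n,f):
    im=read_camera(n); cv2.imwrite('pics/'+f,im[:,:,::-1]); return im
def P(n):
    c=camera_params(n); return np.array(c['intrinsics']),np.array(c['extrinsics'])
def ray(n,u,v):
    K,E=P(n); p=np.linalg.inv(K)@[u,v,1]; d=E[:3,:3]@[p[0],-p[1],-p[2]]; return E[:3,3],d
def onz(n,u,v,z):
    o,d=ray(n,u,v); return o+d*(z-o[2])/d[2]
def proj(n,X):
    K,E=P(n); p=E[:3,:3].T@(np.array(X)-E[:3,3]); q=K@[p[0],-p[1],-p[2]]; return q[:2]/q[2]
E
python3 - <<'E'
from h import *
a=snap('top','t0.png');b=snap('side','s0.png')
for n in('top','side'):print(camera_params(n))
print(observe())
E
```

```text
{'intrinsics': array([[498.79528905,   0.        , 261.71610177],
       [  0.        , 498.79528905, 195.66122651],
       [  0.        ,   0.        ,   1.        ]]), 'extrinsics': array([[-0.01009485,  0.99763907, -0.06792918,  0.45136941],
       [-0.99994428, -0.01028129, -0.0023956 ,  0.09976297],
       [-0.00308834,  0.06790121,  0.99768727,  0.99759666],
       [ 0.        ,  0.        ,  0.        ,  1.        ]])}
{'intrinsics': array([[417.38372476,   0.        , 255.7115674 ],
       [  0.        , 417.38372476, 191.32145081],
       [  0.        ,   0.        ,   1.        ]]), 'extrinsics': array([[-0.73562158,  0.47808164, -0.47989461,  0.07888002],
       [-0.67728205, -0.53189756,  0.50830503,  0.55109295],
       [-0.01224347,  0.69894416,  0.71507144,  0.72615204],
       [ 0.        ,  0.        ,  0.        ,  1.        ]])}
{'time_s': 0.1, 'joint_positions': array([-1.43141630e+00,  2.77068026e-01, -2.77402959e-02,  1.26799538e+00,
       -1.73096456e-05,  1.46737350e+00]), 'joint_vel': array([-0.00045159, -0.00127033,  0.00359972,  0.00190653, -0.00062003,
       -0.00109529]), 'effort': array([ 1.94508666e-04, -4.46708035e+01,  2.96128571e+01,  8.50404671e-03,
       -1.75259088e-04,  3.63319913e-06]), 'tcp_pos': array([ 0.15013869, -0.60597583,  0.23026625]), 'tcp_rot': array([[ 2.40423935e-01, -9.70667937e-01, -2.96024037e-04],
       [-9.70665925e-01, -2.40424042e-01,  1.98549818e-03],
       [-1.99843072e-03, -1.90020841e-04, -9.99997985e-01]]), 'wrist_force': array([-0.72825064, -0.35585071,  0.46750424]), 'ft_torque': array([0.01825991, 0.01796472, 0.03447207]), 'width': 0.08510410737651487}
```

View pics/t0.png

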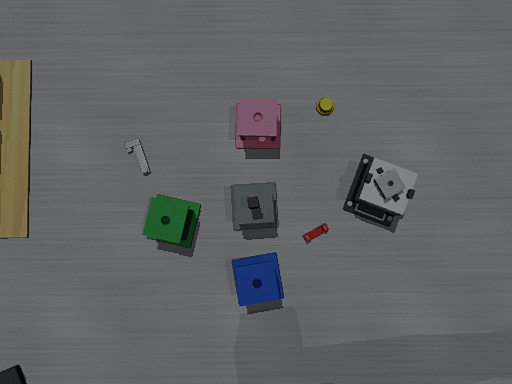

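View pics/s0.png

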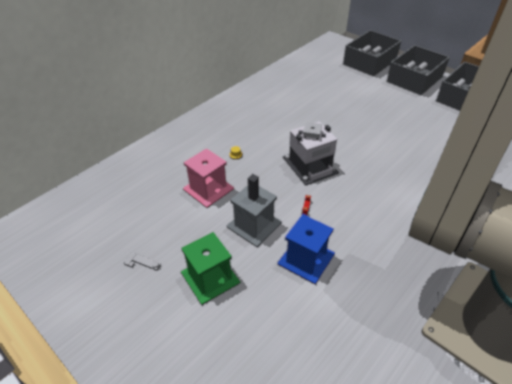

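Candidates for the stand in the top view: pink (258,118), grey (254,205), green (172,220) and blue (258,280). The grey one fits, because it is painted grey and holds the punch (black handle at about (253,202)). I take the fixture to be at (388,185). I'll check both in one enlarged crop.

```bash
python3 - <<'E'
from h import *
t=cv2.imread('pics/t0.png');s=cv2.imread('pics/s0.png')
z=lambda im,x,y,w,h:cv2.resize(im[y:y+h,x:x+w],(400,300),interpolation=cv2.INTER_CUBIC)
m=np.vstack([np.hstack([z(t,219,175,80,60),z(t,340,150,100,75)]),np.hstack([z(s,215,170,92,69),z(s,273,115,80,60)])])
m=np.clip(m.astype(float)*1.6,0,255).astype('uint8')
cv2.imwrite('pics/c0.png',m)
E
```

```text
(no output)
```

View pics/c0.png

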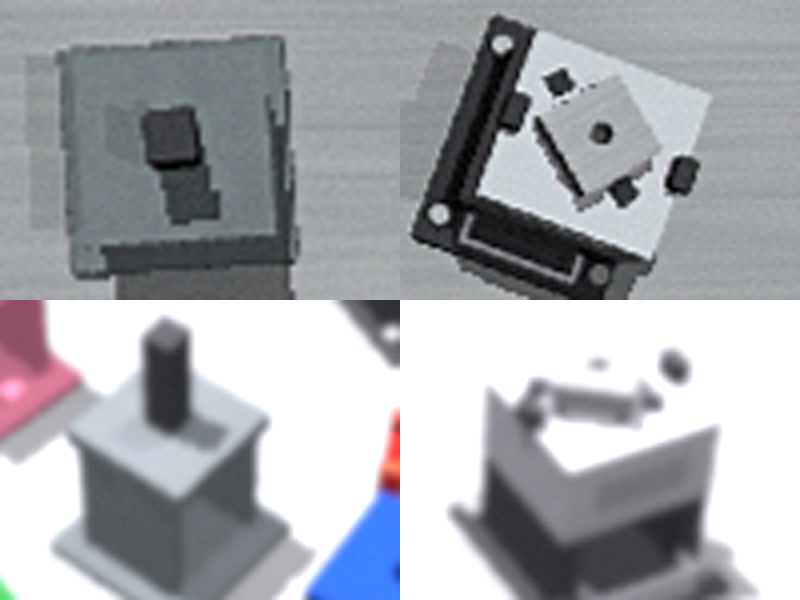

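The top-left and bottom-left crops show the grey stand holding the black square handle (top face near (253.0,201.4) in the full top image). The top-right crop shows the fixture, with the guide plate's dark hole near (390.2,183.0). I'll refine these with masks.

```bash
python3 - <<'E'
from h import *
t=cv2.imread('pics/t0.png').astype(float).mean(2);s=cv2.imread('pics/s0.png').astype(float).mean(2)
np.set_printoptions(precision=4,suppress=True)
print(t[192:214,243:266].astype(int)); print(t[177:190,384:398].astype(int))
# hole: darkness centroid
p=t[178:189,385:396]; w=np.clip(95-p,0,None);yy,xx=np.mgrid[178:189,385:396]
c=(w*xx).sum()/w.sum(),(w*yy).sum()/w.sum();print('hole px',c,onz('top',*c,.12))
print('handle',onz('top',253.0,201.4,.15))
# lock body white region
b=(t[150:225,340:440]>150).astype('uint8')
cs,_=cv2.findContours(b,0,2);k=max(cs,key=cv2.contourArea)+np.array([340,150]);r=cv2.minAreaRect(k);print(r)
bx=cv2.boxPoints(r);Q=np.array([onz('top',*q,.1) for q in bx]);print(Q,Q.mean(0),np.linalg.norm(Q-np.roll(Q,1,0),axis=1))
# stand top corners from crop est.
for q in [(68,52),(284,37),(292,230),(82,250)]:
  print(onz('top',219+q[0]/5,175+q[1]/5,.09))
E
```

```text
[[77 79 77 78 81 77 80 80 81 77 80 78 76 78 77 76 77 76 75 79 76 77 78]
 [81 77 79 79 78 81 77 80 82 82 81 80 79 76 78 74 77 76 76 75 78 75 80]
 [77 81 81 80 78 79 81 79 82 80 82 80 79 81 76 76 74 74 79 78 79 77 79]
 [81 79 78 71 71 76 81 81 83 81 81 86 83 79 81 78 77 77 78 78 79 78 76]
 [79 79 78 73 72 71 81 85 86 87 63 59 46 45 55 73 80 76 79 80 78 80 79]
 [66 72 72 70 72 51 38 39 41 37 38 36 33 36 27 76 83 79 78 77 79 78 75]
 [71 72 74 73 50 39 40 41 41 37 40 40 42 41 26 78 83 80 79 78 81 79 78]
 [67 69 74 74 45 36 41 43 41 41 39 41 43 40 27 55 78 82 78 78 77 76 78]
 [71 72 71 73 39 34 42 41 42 40 37 41 39 44 31 35 76 82 77 78 77 78 73]
 [74 71 72 78 52 36 37 43 39 42 42 41 39 39 35 17 76 83 80 77 75 77 77]
 [74 70 70 71 58 34 38 43 38 42 41 38 40 43 39 16 76 80 79 75 80 78 76]
 [73 70 72 75 74 39 38 40 38 41 40 41 40 42 42 10 76 83 78 77 80 78 78]
 [72 71 74 72 77 41 36 40 41 43 43 38 41 42 44 18 39 76 77 76 80 77 80]
 [73 70 71 71 77 39 41 39 38 42 42 45 43 45 46 21 30 75 79 77 81 78 77]
 [71 71 72 70 75 40 41 45 47 41 41 37 38 34 35  7 32 73 82 77 72 78 78]
 [79 78 73 72 76 41 
[... 798 characters left out ...]
 53  38  32  15  11 101 116 110 107 105]
 [108 106 111  82  48  42  48  22   6  80 108 111 106 107]
 [105 108 112  80  45  42  48  22  29 101 110 109 109 108]
 [106 106 111 110  80  44  30  16  71 109 113 110 107 105]
 [110 110 111 115 112 109 107 107 112 111 109 108 109 107]
 [110 112 111 111 109 112 113 113 110 108 107 107 107 109]
 [110 112 107 107 108 109 108 107 107 110 106 110 108 111]
 [112 109 107 111 109 106 106 108 110 110 109 110 113 109]]
hole px (np.float64(390.20126069338136), np.float64(182.8912651958577)) [ 0.5314 -0.1251  0.12  ]
handle [0.4994 0.1167 0.15  ]Traceback (most recent call last):
  File "<stdin>", line 11, in <module>
ValueError: max() iterable argument is empty
```

```bash
python3 - <<'E'
from h import *
t=cv2.imread('pics/t0.png').astype(float).mean(2)
np.set_printoptions(precision=4,suppress=True)
b=(t[150:225,340:440]>122).astype('uint8')
cs,_=cv2.findContours(b,0,2);k=max(cs,key=cv2.contourArea)+np.array([340,150]);r=cv2.minAreaRect(k);print(r)
bx=cv2.boxPoints(r);Q=np.array([onz('top',*q,.1) for q in bx]);print(Q,Q.mean(0),np.linalg.norm(Q-np.roll(Q,1,0),axis=1))
S=np.array([onz('top',219+q[0]/5,175+q[1]/5,.09) for q in [(68,52),(284,37),(292,230),(82,250)]]);print('stand',S,S.mean(0),np.linalg.norm(S-np.roll(S,1,0),axis=1))
print('handle', onz('top',252.8,201.6,.15),'side',onz('side',253.6,176.9,.15), 'hole in side',proj('side',[.5314,-.1251,.12]))
for n,p in dict(end=(325,104),bridge=(316,233),pink=(258,116),blue=(257,283),latch=(140,155)).items(): print(n,onz('top',*p,.02))
E
```

```text
((388.2602844238281, 185.47259521484375), (46.465335845947266, 43.539306640625), 20.556045532226562)
[[ 0.507  -0.0731  0.1   ]
 [ 0.5807 -0.1025  0.1   ]
 [ 0.5502 -0.1803  0.1   ]
 [ 0.4768 -0.1506  0.1   ]] [ 0.5287 -0.1266  0.1   ] [0.0831 0.0794 0.0836 0.0792]
stand [[0.5325 0.1549 0.09  ]
 [0.5372 0.076  0.09  ]
 [0.4667 0.0739 0.09  ]
 [0.4602 0.1503 0.09  ]] [0.4992 0.1138 0.09  ] [0.0724 0.0791 0.0705 0.0767]
handle [0.4991 0.1171 0.15  ] side [0.496  0.1147 0.15  ] hole in side [311.3358 127.3736]
end [ 0.6993 -0.0256  0.02  ]
bridge [ 0.4437 -0.0032  0.02  ]
pink [0.6766 0.1079 0.02  ]
blue [0.3481 0.113  0.02  ]
latch [0.601  0.3419 0.02  ]
```

Emit:
apply_moves([
  [[-0.617,-0.512,0],0.13,0.05],
  [[-0.617,-0.512,0],0.13,0.05],
  [[-0.617,-0.512,0],0.13,0.05],
  [[-0.617,-0.512,0],0.13,0.05],
  [[-0.617,-0.512,0],0.13,0.05],
  [[-0.617,-0.512,0],0.13,0.05],
  [[-0.617,-0.512,0],0.13,0.05],
  [[-0.617,-0.512,0],0.13,0.05],
  [[-0.617,-0.512,0],0.13,0.05],
  [[-0.617,-0.512,0],0.13,0.05],
  [[-0.617,-0.512,0],0.13,0.05],
  [[-0.617,-0.512,0],0.13,0.05],
  [[-0.617,-0.512,0],0.13,0.05],
  [[-0.617,-0.512,0],0.13,0.05],
  [[-0.617,-0.512,0],0.13,0.05],
  [[-0.617,-0.512,0],0.13,0.05],
  [[-0.617,-0.512,0],0.13,0.05],
  [[-0.617,-0.512,0],0.13,0.05],
  [[-0.617,-0.512,0],0.13,0.05],
  [[-0.617,-0.512,0],0.13,0.05],
], squeeze=40)

```text
time_s: 1.77
tcp_pos: [0.5007, 0.1207, 0.2313]
tcp_rot: [[0.117, -0.993, 0.001], [-0.993, -0.117, 0.004], [-0.004, -0.002, -1.0]]
wrist_force: [-0.2, -0.4, 0.7]
width: 0.0501
```

Emit:
apply_moves([
  [[0.0044,0.0027,0],0,0.05],
  [[0.0044,0.0027,0],0,0.05],
  [[0.0044,0.0027,0.03],0,0.05],
  [[0.0044,0.0027,0.06],0,0.05],
  [[0.0044,0.0027,0.06],0,0.05],
])

```text
time_s: 2.18
tcp_pos: [0.493, 0.1141, 0.1657]
tcp_rot: [[0.115, -0.993, -0.01], [-0.993, -0.115, 0.003], [-0.004, 0.01, -1.0]]
wrist_force: [-2.0, -1.1, -0.2]
width: 0.0502
```

```bash
python3 - <<'E'
from h import *
t=snap('top','t1.png');s=snap('side','s1.png')
o=observe();p=o['tcp_pos'];print(p,o['joint_vel'],proj('side',p))
m=np.hstack([cv2.resize(t[170:240,220:290],(400,400),interpolation=cv2.INTER_CUBIC),cv2.resize(s[140:230,205:295],(400,400),interpolation=cv2.INTER_CUBIC)])[:,:,::-1]
cv2.imwrite('pics/c1.png',np.clip(m*1.5,0,255))
E
```

```text
[0.49660811 0.11472728 0.17040089] [ 0.007889   -0.01832954  0.06273254 -0.00480312  0.00297989  0.00293016] [253.19464208 169.23666496][ WARN:0@1.947] global loadsave.cpp:1063 imwrite_ Unsupported depth image for selected encoder is fallbacked to CV_8U.
```

View pics/c1.png

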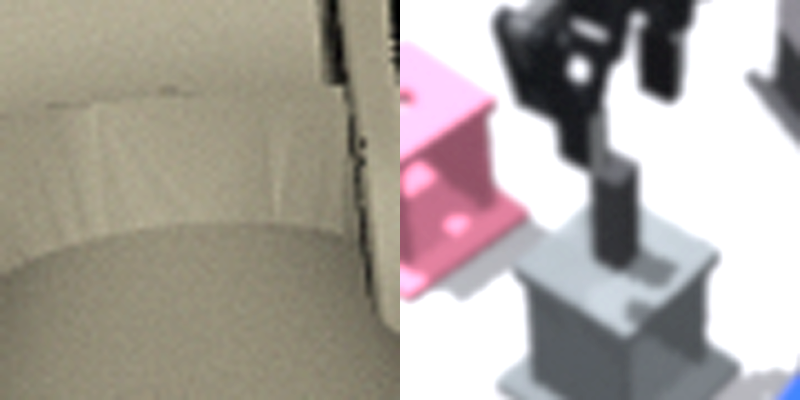

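The side crop shows the two fingers either side of the handle top (full-image (252.7,177)), with the TCP about 20 mm above it. I'll descend and grip.

Emit:
apply_moves([
  [[-0.001,-0.0015,0.02],0,0.05],
  [[-0.001,-0.0015,0.04],0,0.05],
  [[-0.001,-0.0015,0.055],0,0.05],
  [[-0.001,-0.0015,0.064],0,0.05],
  [[-0.001,-0.0015,0.064],0,0.05],
  [[-0.001,-0.0015,0.064],0,0.05],
  [[-0.001,-0.0015,0.064],0,0.0],
  [[-0.001,-0.0015,0.064],0,0.0],
  [[-0.001,-0.0015,0.064],0,0.0],
  [[-0.001,-0.0015,0.064],0,0.0],
  [[-0.001,-0.0015,0.064],0,0.0],
  [[-0.001,-0.0015,0.064],0,0.0],
  [[-0.001,-0.0015,0.064],0,0.0],
], squeeze=50)

```text
time_s: 3.37
tcp_pos: [0.499, 0.1162, 0.1078]
tcp_rot: [[0.115, -0.993, -0.0], [-0.993, -0.115, 0.003], [-0.003, -0.0, -1.0]]
wrist_force: [-1.0, 1.7, 6.6]
width: 0.0176
```

Emit:
apply_moves([
  [[0,0,-0.005],0,0.0],
  [[0,0,-0.02],0,0.0],
  [[0,0,-0.05],0,0.0],
  [[0,0,-0.08],0,0.0],
  [[0,0,-0.11],0,0.0],
  [[0,0,-0.14],0,0.0],
  [[0,0,-0.15],0,0.0],
  [[0,0,-0.15],0,0.0],
  [[0,0,-0.15],0,0.0],
])

```text
time_s: 4.12
tcp_pos: [0.4988, 0.1157, 0.2573]
tcp_rot: [[0.116, -0.993, -0.0], [-0.993, -0.116, 0.004], [-0.004, 0.0, -1.0]]
wrist_force: [-0.3, -0.4, -0.7]
width: 0.0174
```

```bash
python3 - <<'E'
from h import *
np.set_printoptions(precision=4,suppress=True,linewidth=150)
g=cv2.imread('pics/s0.png').astype(float).mean(2); print(g[120:136,302:324].astype(int))
s=snap('side','s2.png')
o=observe();p=o['tcp_pos'];print(p,o['tcp_rot'],o['wrist_force'],o['ft_torque'],o['width'])
for d in(.0178,.0938): print(proj('side',p-[0,0,d]))
cv2.imwrite('pics/c2.png',np.clip(cv2.resize(s[90:210,190:310],(600,600),interpolation=cv2.INTER_CUBIC)[:,:,::-1]*1.4,0,255).astype('uint8'))
E
```

```text
[[176 176 176 177 177 177 177 176 176 175 174 174 175 175 176 177 179 178 177 175 175 175]
 [176 177 177 177 177 175 176 176 175 174 174 174 176 179 180 183 186 185 182 177 176 175]
 [177 178 178 177 176 174 174 174 173 173 174 175 177 180 184 188 191 191 187 182 178 177]
 [178 177 177 176 174 174 173 172 172 171 172 173 176 179 182 185 187 187 186 183 180 177]
 [178 178 177 176 174 173 173 172 171 171 170 171 173 174 175 176 177 178 177 178 182 179]
 [181 181 179 176 174 173 172 171 168 166 163 165 169 170 173 172 173 173 172 174 184 182]
 [187 187 182 178 174 173 172 169 161 150 144 146 156 166 170 172 172 172 170 173 185 184]
 [194 191 183 177 174 172 171 166 150 129 116 120 140 159 169 172 172 172 170 172 184 181]
 [193 188 181 177 173 172 171 165 150 133 121 124 142 162 169 173 173 172 170 172 184 180]
 [181 180 177 174 172 172 170 167 162 155 150 150 160 167 171 173 173 171 167 170 182 182]
 [153 163 169 169 168 169 168 168 167 167 167 167 170 172 172 173 173 168 158 157 171 181]
 [119 138 148 152 154 157 158 160 162 166 167 168 169 169 170 172 172 163 145 137 147 169]
 [ 98 108 113 117 123 130 132 136 142 146 150 151 155 159 162 166 167 157 135 119 124 146]
 [102  98  88  86  90  95  97 100 105 111 115 118 124 131 138 144 146 139 122 106 102 119]
 [120 105  83  76  75  75  76  77  79  83  84  86  91  96 101 106 108 110 106  94  83  88]
 [128 109  85  74  74  74  75  74  75  74  75  74  76  77  79  79  82  91  98  87  71  70]]
[0.4979 0.1156 0.256 ] [[ 0.1156 -0.9933 -0.0031]
 [-0.9933 -0.1156  0.0033]
 [-0.0036  0.0028 -1.    ]] [-0.4849 -0.0338 -0.7608] [ 0.0545  0.0553 -0.0258] 0.017115127423518322
[251.7503 142.1268]
[252.4814 172.2162]
```

View pics/c2.png

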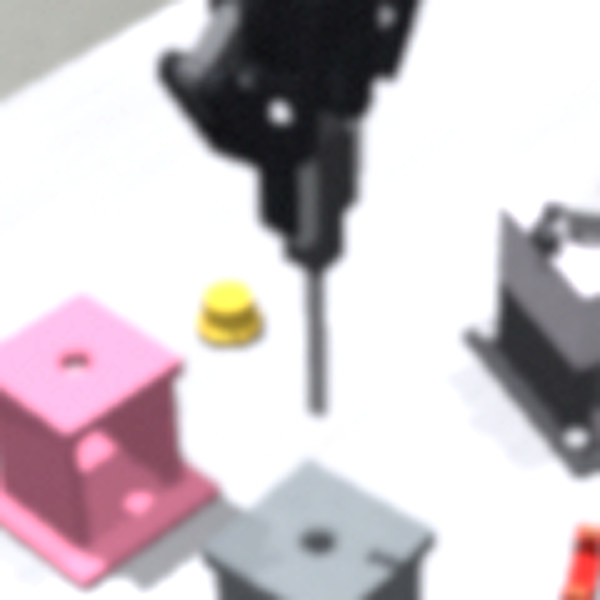

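The side crop shows the punch hanging straight in the grip, shank end at full-image (253.4,172), predicted (252.5,172.2). The empty stand hole is at (253.6,198.2). The guide hole seen from the side (312.4,127.4) shows the same bias of about +1 px, so the two views agree. Next I'll move over the fixture.

Emit:
apply_moves([
  [[0.03,-0.001,0],0,0.0],
  [[0.07,-0.002,0],0,0.0],
  [[0.11,-0.003,0],0,0.0],
  [[0.15,-0.004,0],0,0.0],
  [[0.19,-0.005,0],0,0.0],
  [[0.22,-0.0052,0],0,0.0],
  [[0.238,-0.0052,0],0,0.0],
  [[0.2434,-0.0052,0],0,0.0],
  [[0.2434,-0.0052,0],0,0.0],
  [[0.2434,-0.0052,0.01],0,0.0],
  [[0.2434,-0.0052,0.02],0,0.0],
  [[0.2434,-0.0052,0.03],0,0.0],
  [[0.2434,-0.0052,0.03],0,0.0],
  [[0.2434,-0.0052,0.03],0,0.0],
  [[0.2434,-0.0052,0.03],0,0.0],
])

```text
time_s: 5.42
tcp_pos: [0.531, -0.1248, 0.225]
tcp_rot: [[0.117, -0.993, -0.003], [-0.993, -0.117, 0.003], [-0.004, 0.003, -1.0]]
wrist_force: [-0.2, -0.9, -0.5]
width: 0.0172
```

```bash
python3 - <<'E'
from h import *
np.set_printoptions(precision=4,suppress=True,linewidth=150)
s=snap('side','s3.png')
o=observe();p=o['tcp_pos'];print(p,o['tcp_rot'],o['wrist_force'],o['ft_torque'],o['width'])
tip=p+.0938*o['tcp_rot'][:,2];print(tip,proj('side',tip))
cv2.imwrite('pics/c3.png',np.clip(cv2.resize(s[75:155,270:350],(600,600),interpolation=cv2.INTER_CUBIC)[:,:,::-1]*0.9,0,255).astype('uint8'))
E
```

```text
[ 0.5314 -0.1251  0.2254] [[ 0.1163 -0.9932 -0.0026]
 [-0.9932 -0.1163  0.003 ]
 [-0.0033  0.0022 -1.    ]] [ 0.0995  0.3901 -1.5497] [ 0.0962 -0.0368 -0.0714] 0.017251394738028513
[ 0.5311 -0.1248  0.1316] [311.768  123.4946]
```

View pics/c3.png

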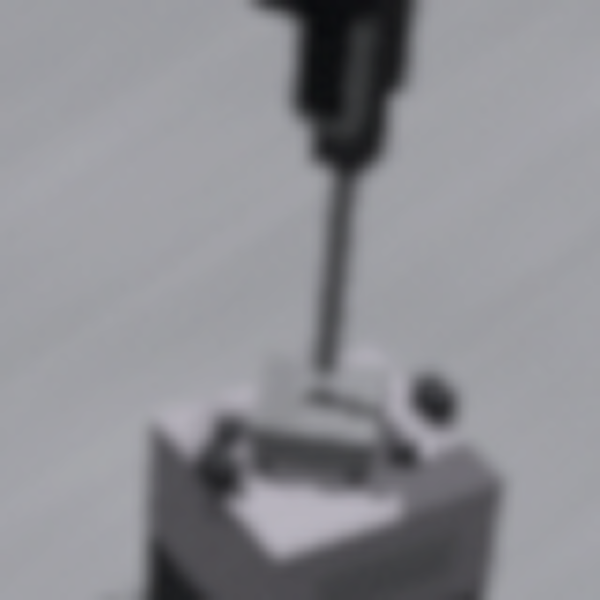

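The side crop shows the shank end at full-image (313.2,124.6), about 11 mm above the guide hole near (312.7,127.3). I'll touch down gently.

Emit:
apply_moves([
  [[0,-0.0005,0.003],0,0.0],
  [[0,-0.0005,0.006],0,0.0],
  [[0,-0.0005,0.009],0,0.0],
  [[0,-0.0005,0.011],0,0.0],
  [[0,-0.0005,0.013],0,0.0],
  [[0,-0.0005,0.0145],0,0.0],
  [[0,-0.0005,0.0145],0,0.0],
  [[0,-0.0005,0.0145],0,0.0],
])

```text
time_s: 6.13
tcp_pos: [0.5317, -0.125, 0.2108]
tcp_rot: [[0.116, -0.993, -0.003], [-0.993, -0.116, 0.003], [-0.003, 0.002, -1.0]]
wrist_force: [-0.1, -0.5, -0.9]
width: 0.0173
```

```bash
cat > st.py <<'E'
from h import *
np.set_printoptions(precision=4,suppress=True,linewidth=150)
o=observe();p=o['tcp_pos'];print(p,o['wrist_force'],o['ft_torque'],o['width'],'tip',p+.0938*o['tcp_rot'][:,2],o['tcp_rot'][:,2],o['time_s'])
E
python3 st.py
```

```text
[ 0.5317 -0.125   0.2108] [-0.0837 -0.5026 -0.8954] [-0.0188 -0.0382 -0.005 ] 0.017318979301563252 tip [ 0.5315 -0.1247  0.117 ] [-0.0028  0.0031 -1.    ] 6.1333
```

Emit:
apply_moves([
  [[0,0,0.001],0,0.0],
  [[0,0,0.002],0,0.0],
  [[0,0,0.003],0,0.0],
  [[0,0,0.004],0,0.0],
  [[0,0,0.005],0,0.0],
  [[0,0,0.005],0,0.0],
])

```text
time_s: 6.63
tcp_pos: [0.5315, -0.1249, 0.2055]
tcp_rot: [[0.116, -0.993, -0.003], [-0.993, -0.116, 0.003], [-0.004, 0.003, -1.0]]
wrist_force: [-0.0, -0.7, -1.0]
width: 0.0179
```

Emit:
apply_moves([
  [[0,0,0.002],0,0.0],
  [[0,0,0.004],0,0.0],
  [[0,0,0.006],0,0.0],
  [[0,0,0.008],0,0.0],
  [[0,0,0.01],0,0.0],
  [[0,0,0.012],0,0.0],
  [[0,0,0.014],0,0.0],
  [[0,0,0.015],0,0.0],
  [[0,0,0.015],0,0.0],
])

```text
time_s: 7.38
tcp_pos: [0.5313, -0.1248, 0.1902]
tcp_rot: [[0.116, -0.993, -0.004], [-0.993, -0.116, 0.004], [-0.004, 0.003, -1.0]]
wrist_force: [-0.3, 0.8, -1.6]
width: 0.0173
```

Emit:
apply_moves([
  [[0,0,0.001],0,0.0],
  [[0,0,0.002],0,0.0],
  [[0,0,0.003],0,0.0],
  [[0,0,0.004],0,0.0],
  [[0,0,0.005],0,0.0],
  [[0,0,0.006],0,0.0],
  [[0,0,0.007],0,0.0],
  [[0,0,0.008],0,0.0],
  [[0,0,0.008],0,0.0],
])

```text
time_s: 8.13
tcp_pos: [0.5318, -0.1249, 0.1835]
tcp_rot: [[0.116, -0.993, -0.002], [-0.993, -0.116, 0.003], [-0.003, 0.002, -1.0]]
wrist_force: [-0.7, 1.1, 5.1]
width: 0.0176
```

Emit:
apply_moves([
  [[0,0,0.001],0,0.0],
  [[0,0,0.002],0,0.0],
  [[0,0,0.003],0,0.0],
  [[0,0,0.004],0,0.0],
  [[0,0,0.005],0,0.0],
  [[0,0,0.005],0,0.0],
])

```text
time_s: 8.63
tcp_pos: [0.5319, -0.125, 0.1795]
tcp_rot: [[0.116, -0.993, -0.002], [-0.993, -0.116, 0.003], [-0.003, 0.001, -1.0]]
wrist_force: [-2.2, 1.0, 5.6]
width: 0.0175
```

Emit:
apply_moves([
  [[0,0,0.001],0,0.0],
  [[0,0,0.002],0,0.0],
  [[0,0,0.003],0,0.0],
  [[0,0,0.004],0,0.0],
  [[0,0,0.005],0,0.0],
  [[0,0,0.006],0,0.0],
  [[0,0,0.007],0,0.0],
  [[0,0,0.008],0,0.0],
  [[0,0,0.009],0,0.0],
  [[0,0,0.01],0,0.0],
])

```text
time_s: 9.47
tcp_pos: [0.5318, -0.125, 0.1704]
tcp_rot: [[0.116, -0.993, -0.001], [-0.993, -0.116, 0.002], [-0.003, 0.001, -1.0]]
wrist_force: [-2.5, 1.1, 6.4]
width: 0.0174
```

Emit:
apply_moves([
  [[0,0,0.001],0,0.0],
  [[0,0,0.002],0,0.0],
  [[0,0,0.003],0,0.0],
  [[0,0,0.004],0,0.0],
  [[0,0,0.005],0,0.0],
  [[0,0,0.006],0,0.0],
  [[0,0,0.007],0,0.0],
  [[0,0,0.008],0,0.0],
  [[0,0,0.009],0,0.0],
  [[0,0,0.01],0,0.0],
  [[0,0,0.011],0,0.0],
  [[0,0,0.012],0,0.0],
  [[0,0,0.013],0,0.0],
])

```text
time_s: 10.55
tcp_pos: [0.5318, -0.1249, 0.157]
tcp_rot: [[0.116, -0.993, -0.002], [-0.993, -0.116, 0.003], [-0.003, 0.001, -1.0]]
wrist_force: [0.2, 0.5, -1.3]
width: 0.0171
```

The force fell from 6.4 N to nothing at an estimated tip height of 63 mm, so the pin seems to have dropped. I'll check from the side.

```bash
python3 st.py; python3 - <<'E'
from h import *
s=snap('side','s4.png'); a=cv2.imread('pics/s0.png')[:,:,::-1]
z=lambda im:cv2.resize(im[110:190,270:350],(400,400),interpolation=cv2.INTER_CUBIC)
m=np.hstack([z(a),z(s)])[:,:,::-1]; cv2.imwrite('pics/c4.png',np.clip(m*1.3,0,255).astype('uint8'))
E
```

```text
[ 0.5318 -0.1249  0.157 ] [ 0.2093  0.4772 -1.2924] [-0.0258 -0.026  -0.0021] 0.017135036422400707 tip [ 0.5317 -0.1247  0.0632] [-0.0016  0.0026 -1.    ] 10.55
```

View pics/c4.png

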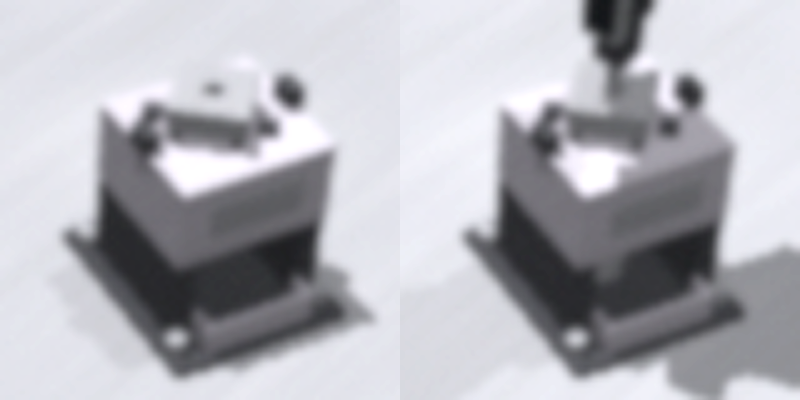

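Emit:
apply_moves([
  [[0,0,0.001],0,0.0],
  [[0,0,0.002],0,0.0],
  [[0,0,0.003],0,0.0],
  [[0,0,0.004],0,0.0],
  [[0,0,0.005],0,0.0],
  [[0,0,0.006],0,0.0],
  [[0,0,0.006],0,0.0],
])

```text
time_s: 11.18
tcp_pos: [0.5315, -0.1248, 0.1506]
tcp_rot: [[0.116, -0.993, -0.002], [-0.993, -0.116, 0.003], [-0.003, 0.002, -1.0]]
wrist_force: [-0.1, -1.0, -0.6]
width: 0.0173
```

```bash
python3 st.py; python3 - <<'E'
from h import *
s=snap('side','s5.png').astype(float).mean(2); a=cv2.imread('pics/s0.png').astype(float).mean(2)
np.set_printoptions(linewidth=150,precision=1,suppress=True)
print((s-a)[158:176,304:334].astype(int))
for z in(.006,.026,.046,.055):print(z,proj('side',[.5287,-.1266,z]))
for z in (.012,.018,.03,.046):print(z,onz('side',312,164,z).round(3))
E
```

```text
[ 0.5315 -0.1248  0.1506] [-0.079  -1.0059 -0.5942] [-0.0294 -0.0302  0.0048] 0.01728764717653076 tip [ 0.5313 -0.1245  0.0568] [-0.0023  0.0028 -1.    ] 11.1833
[[ 4  4  2  3  3  4  2  2  4  3  4  3  3  3  3  3  3  3  3  2  2  0  2  1  0  2  2  2  2  4]
 [ 3  3  4  3  2  3  3  4  4  3  3  3  2  3  2  2  0  2  1  2  2  1  2  2  2  0  1  1  1  5]
 [ 2  3  3  2  4  4  5  5  8  7  7  4  3  1  1  1  3  0  1  2  1  1  1  3  1  1  1  0  2  2]
 [ 2  4  3  4  5  7 10 11 15 15 12  6  3  2  2  0  2  0  0  3  1  2  1  3  1  1  0  0  2  4]
 [ 2  3  3  2  6 12 19 24 25 23 16  8  2  1  2  1  1  1  2  2  1  0  1  1  3  1  3  0  4  4]
 [ 2  2  4  4  8 20 27 31 29 26 16  7  3  2  2  3  2  1  0  0  1  2  2  2  0  2  2  2  4  3]
 [ 2  1  2  4 10 23 31 31 29 23 12  4  2  1  1  0  1  2  2  2  1  1  2  1  1  3  2  1  3  3]
 [ 3  1  0  3 12 21 26 26 23 15  7  4  1  2  1  1  2  2  1  0  1  1  1  2  1  2  2  1  2  3]
 [ 1  3  2  2  6 13 17 15 11  9  6  2  2  1  2  3  1  2  1  1  1  2  1  1  2  3  2  3  3  3]
 [ 1  2  3  0  3  6  6  4  4  4  1  1  2  1  3  1  0  1  1  1  2  2  2  1  2  3  3  3  5  3]
 [ 2  1 
[... 207 characters left out ...]
 2  1  2  1  0  0  1  2  2  1  2  3  4  4  3  3  3  4  3  4  2]
 [ 3  2  3  1  1  2  1  1  1  3  2  2  1  1  2  2  4  2  3  4  4  3  4  3  4  4  4  4  4  3]
 [ 0  1  2  2  3  3  3  2  2  1  2  2  2  2  3  2  4  3  3  3  4  3  4  4  4  4  3  3  2  3]
 [ 1  1  1  0  1  2  2  2  2  2  3  2  2  3  3  4  3  4  2  3  4  4  3  3  1  2  3  2  2  3]
 [ 3  2  2  3  1  2  3  2  4  4  4  2  3  3  3  2  3  3  2  4  3  2  3  3  3  2  1  2  3  1]
 [ 1  3  2  3  2  2  3  2  4  4  3  3  3  3  3  3  3  2  2  2  3  2  2  2  3  2  1  2  2  3]]
0.006 [308.9 163.3]
0.026 [309.5 157.4]
0.046 [310.1 151.4]
0.055 [310.4 148.6]
0.012 [ 0.5 -0.1  0. ]
0.018 [ 0.5 -0.1  0. ]
0.03 [ 0.5 -0.1  0. ]
0.046 [ 0.5 -0.1  0. ]
```

The punch runs free to an estimated tip height of 57 mm. A new bright patch at (311,164) in the tray opening, where the side view was empty before, is the pin standing or lying in the tray. I'll draw the punch out and locate the stand hole.

Emit:
apply_moves([
  [[0,0,-0.008],0,0.0],
  [[0,0,-0.02],0,0.0],
  [[0,0,-0.035],0,0.0],
  [[0,0,-0.05],0,0.0],
  [[0,0,-0.065],0,0.0],
  [[0,0,-0.08],0,0.0],
  [[0,0,-0.095],0,0.0],
  [[0,0,-0.105],0,0.0],
  [[0,0,-0.105],0,0.0],
  [[0,0,-0.105],0,0.0],
])

```text
time_s: 12.07
tcp_pos: [0.5324, -0.1253, 0.2568]
tcp_rot: [[0.116, -0.993, -0.0], [-0.993, -0.116, 0.002], [-0.002, -0.0, -1.0]]
wrist_force: [-0.5, 0.5, -1.9]
width: 0.0173
```

```bash
python3 st.py; python3 - <<'E'
from h import *
np.set_printoptions(linewidth=150,precision=4,suppress=True)
g=cv2.imread('pics/s2.png').astype(float).mean(2)
p=g[194:203,247:261];yy,xx=np.mgrid[194:203,247:261];w=np.clip(np.median(p)-15-p,0,None)
c=np.array([(w*xx).sum()/w.sum(),(w*yy).sum()/w.sum()]);print(p.astype(int),c)
print('raw',onz('side',*c,.09),'corr',onz('side',c[0]-1,c[1],.09))
E
```

```text
[ 0.5324 -0.1253  0.2568] [-0.5489  0.5454 -1.9075] [-0.0037  0.0072 -0.0453] 0.01731050968184113 tip [ 0.5324 -0.1251  0.163 ] [-0.     0.002 -1.   ] 12.0667
[[141 141 140 137 134 133 132 133 134 136 138 138 139 140]
 [141 140 137 133 124 118 116 117 121 127 133 137 138 139]
 [141 139 132 119 105  96  93  93 100 112 125 134 138 139]
 [140 136 125 105  86  74  70  71  79  97 119 133 138 138]
 [139 136 122  99  78  66  62  62  69  91 117 132 138 139]
 [139 136 127 109  91  76  69  71  80 100 121 134 138 138]
 [139 139 134 124 113 101  93  95 105 119 130 137 138 138]
 [139 139 140 136 131 125 120 123 127 133 137 138 138 138]
 [139 140 140 139 139 137 136 136 138 139 139 139 139 139]] [253.1992 197.9225]
raw [0.4966 0.1167 0.09  ] corr [0.4982 0.1181 0.09  ]
```

Emit:
apply_moves([
  [[-0.03,0.001,0],0,0.0],
  [[-0.07,0.002,0],0,0.0],
  [[-0.11,0.003,0],0,0.0],
  [[-0.15,0.004,0],0,0.0],
  [[-0.19,0.005,0],0,0.0],
  [[-0.22,0.0056,0],0,0.0],
  [[-0.238,0.0056,0],0,0.0],
  [[-0.244,0.0056,0],0,0.0],
  [[-0.244,0.0056,0],0,0.0],
  [[-0.244,0.0056,0.02],0,0.0],
  [[-0.244,0.0056,0.04],0,0.0],
  [[-0.244,0.0056,0.055],0,0.0],
  [[-0.244,0.0056,0.06],0,0.0],
  [[-0.244,0.0056,0.06],0,0.0],
  [[-0.244,0.0056,0.06],0,0.0],
])

```text
time_s: 13.32
tcp_pos: [0.4986, 0.1157, 0.1974]
tcp_rot: [[0.115, -0.993, -0.0], [-0.993, -0.115, 0.002], [-0.002, 0.0, -1.0]]
wrist_force: [0.8, 0.0, -1.4]
width: 0.0174
```

```bash
python3 st.py; python3 - <<'E'
from h import *
s=snap('side','s6.png')
cv2.imwrite('pics/c6.png',np.clip(cv2.resize(s[130:230,205:305],(600,600),interpolation=cv2.INTER_CUBIC)[:,:,::-1]*1.3,0,255).astype('uint8'))
E
```

```text
[0.4986 0.1157 0.1974] [ 0.7926  0.0145 -1.4467] [-0.0105  0.0099  0.016 ] 0.01744505219545202 tip [0.4986 0.1158 0.1036] [-0.0004  0.0017 -1.    ] 13.3167
```

View pics/c6.png

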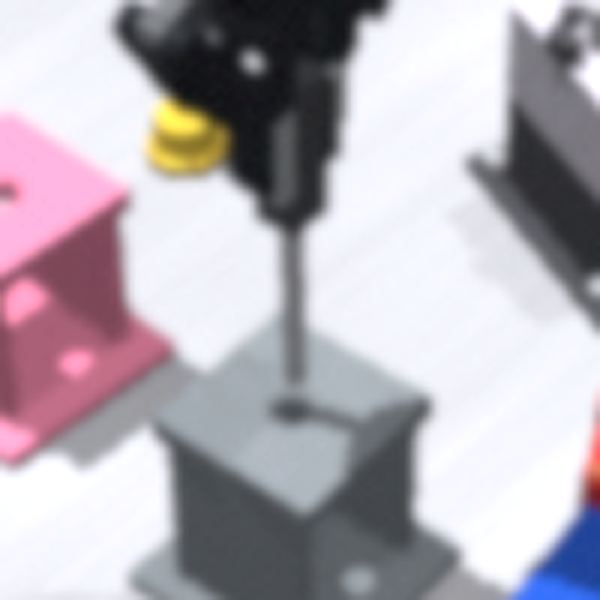

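The side crop shows the shank end at (254.0,193.3), directly above the stand's hole (253.5,198.2). I'll lower it.

Emit:
apply_moves([
  [[-0.0003,0,0.004],0,0.0],
  [[-0.0003,0,0.009],0,0.0],
  [[-0.0003,0,0.014],0,0.0],
  [[-0.0003,0,0.019],0,0.0],
  [[-0.0003,0,0.024],0,0.0],
  [[-0.0003,0,0.024],0,0.0],
])

```text
time_s: 13.87
tcp_pos: [0.4981, 0.1162, 0.1726]
tcp_rot: [[0.115, -0.993, -0.001], [-0.993, -0.115, 0.002], [-0.002, 0.001, -1.0]]
wrist_force: [-0.1, -0.4, -1.2]
width: 0.0178
```

Tip is in the hole, no contact force. Lowering on.

Emit:
apply_moves([
  [[0,0,0.01],0,0.0],
  [[0,0,0.02],0,0.0],
  [[0,0,0.03],0,0.0],
  [[0,0,0.04],0,0.0],
  [[0,0,0.05],0,0.0],
  [[0,0,0.058],0,0.0],
  [[0,0,0.061],0,0.0],
  [[0,0,0.062],0,0.0],
  [[0,0,0.063],0,0.0],
  [[0,0,0.063],0,0.0],
  [[0,0,0.063],0,0.0],
])

```text
time_s: 14.78
tcp_pos: [0.4986, 0.1164, 0.1101]
tcp_rot: [[0.115, -0.993, -0.0], [-0.993, -0.115, 0.002], [-0.002, 0.0, -1.0]]
wrist_force: [-0.2, 0.1, -1.1]
width: 0.0172
```

Emit:
apply_moves([
  [[0,0,0.0005],0,0.0],
  [[0,0,0.001],0,0.0],
  [[0,0,0.0015],0,0.0],
  [[0,0,0.002],0,0.0],
  [[0,0,0.002],0,0.0],
  [[0,0,0.002],0,0.0],
])

```text
time_s: 15.28
tcp_pos: [0.4985, 0.1164, 0.1081]
tcp_rot: [[0.115, -0.993, -0.0], [-0.993, -0.115, 0.002], [-0.002, 0.0, -1.0]]
wrist_force: [0.9, 0.6, -0.9]
width: 0.0172
```

Emit:
apply_moves([
  [[0,0,0.0005],0,0.0],
  [[0,0,0.001],0,0.0],
  [[0,0,0.0015],0,0.0],
  [[0,0,0.0015],0,0.0],
  [[0,0,0.0015],0,0.0],
])

```text
time_s: 15.7
tcp_pos: [0.4986, 0.1164, 0.1078]
tcp_rot: [[0.115, -0.993, 0.0], [-0.993, -0.115, 0.002], [-0.002, -0.0, -1.0]]
wrist_force: [-3.2, 0.3, 7.1]
width: 0.0178
```

Contact comes at TCP z 0.1078, the same height as at the grasp, so the punch is home. I'll release and rise.

Emit:
apply_moves([
  [[0,0,0],0,0.0],
  [[0,0,0],0,0.03],
  [[0,0,0],0,0.05],
  [[0,0,0],0,0.05],
  [[0,0,0],0,0.05],
  [[0,0,0],0,0.05],
  [[0,0,-0.015],0,0.05],
  [[0,0,-0.035],0,0.05],
  [[0,0,-0.06],0,0.05],
  [[0,0,-0.09],0,0.05],
  [[0,0,-0.12],0,0.05],
  [[0,0,-0.14],0,0.05],
  [[0,0,-0.14],0,0.05],
  [[0,0,-0.14],0,0.05],
])

```text
time_s: 16.87
tcp_pos: [0.4998, 0.1163, 0.2493]
tcp_rot: [[0.115, -0.993, 0.004], [-0.993, -0.115, 0.002], [-0.002, -0.004, -1.0]]
wrist_force: [0.5, -0.2, -0.5]
width: 0.0501
```

```bash
python3 st.py; python3 - <<'E'
from h import *
s=snap('side','s7.png')
m=np.hstack([cv2.resize(s[140:240,205:305],(400,400),interpolation=cv2.INTER_CUBIC),cv2.resize(s[110:190,270:350],(400,400),interpolation=cv2.INTER_CUBIC)])
cv2.imwrite('pics/c7.png',np.clip(m[:,:,::-1]*1.3,0,255).astype('uint8'))
E
```

```text
[0.4998 0.1163 0.2493] [ 0.536  -0.202  -0.4771] [-0.0457  0.03    0.0594] 0.05006283895481557 tip [0.5001 0.1165 0.1555] [ 0.0035  0.0021 -1.    ] 16.8667
```

View pics/c7.png

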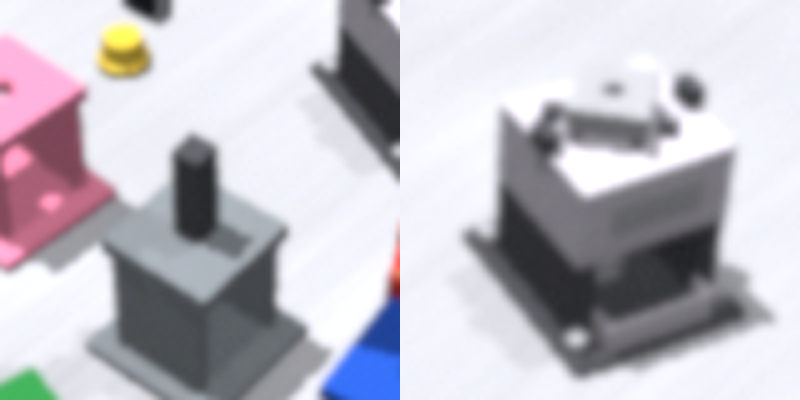

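The left crop shows the punch upright and seated on the stand, with the handle top at full-image (253.7,176.5), where it was at the start, and the gripper clear. The right crop shows the same patch of the pin in the tray opening (about (312,164)) and the bore side unchanged. I'm handing in.

```bash
python3 -c "
from cell import *
print(job_done())"
```

```text
the job is handed in; nothing more can be done
None
```

The pin is out of the bore and in the tray, and the punch is back in its stand, released. I handed the job in at about 17 s of the 67 s allowed; no verdict was reported.

- **Finding the hole:** I measured the guide plate's hole in both cameras. It lies about 3 mm off the bore axis, just under the 3.2 to 4.8 mm given. The punch entered at the first touch-down, so no search was needed.
- **Pushing the pin:** The wrist force read up to 6.4 N while pushing, about 7.5 N on the pin allowing for the punch's weight. It fell to zero at an estimated tip height of 63 mm, against about 66 mm expected for the drop. The punch then moved free down to 57 mm. These are readings at the end of each move, so brief peaks in between were not seen.
- **Hanging the punch back:** It met the stand at the same height (TCP z 107.8 mm) at which I had gripped it. The last picture shows it upright, with the handle top where it was at the start to within about a pixel.
- **Less certain:** Only part of the pin shows in the tray opening. That it rests there is inferred from this patch, unchanged in the last picture, and from the free punch travel. I did not re-measure the bridge, end cap or latch, but the arm never came near them.

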